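Find the pinch in a sliding-door track and set the stop short of it

TASK

The pantry's sliding-door track has been taken down and lies slot-up on the counter because the door drags somewhere along it. Run the roller hanger gently along the track, pushing the loose track stop ahead of it, until you feel the hanger clearly start to bind in the pinched place, without forcing it in; then draw the hanger back about 30 mm so that it is free again, leaving the stop where it was pushed to. Last, bring the stop back up against the hanger so that the door can no longer reach the bad place, let go of both, and leave the other things on the counter as they are.

Things in the scene. Friction and masses are not known exactly. Their poses are not given: they have to be found in the camera images.
- track: aluminium C-channel door track, 700 mm long, 40 mm wide, fixed on two plywood battens 16 mm thick near its ends (y = -290 and +290 mm). Origin on the counter under its middle, y along the track, z up. The lips with the 14 mm slot between them are 50 mm above the counter.
- pinch_zone (a point): on the slot, y = 90 mm on the track: middle of the stretch (about 65 mm either way) where one wall is bowed in under the lip, unseen. There the push rises by some 0.7 N per mm of travel above the free drag (hanger's and stop's together), to over 20 N; from 4 N above it the binding is plain, more than 15 N harms the track. Drawn back as far, it is free.
- hanger: roller hanger in the track, on the -y side of the stop: a four-wheel trolley inside the channel carrying a plain steel block with a nut and bolt end on top, up to 106 mm above the counter. It slides only along the track, free drag about 1 N, and does not run on by itself. Origin at counter height under the block's centre, axes as the track's.
- hanger_block (a point): centre of the hanger's steel block: 22 mm across the track (its x), 44 mm along it (y), from 56 to 90 mm above the counter. Its front face towards the stop is at y = +22 mm from the hanger's origin.
- stop: track stop clipped on the lips, on the +y side of the hanger: a saddle 36 x 40 mm, 4 mm thick, with a plain steel block on it and a round black rubber buffer facing the hanger. It slides only along the track, drag about 1.5 N, stays where it is left, and passes the pinched place without binding. Origin at counter height under the block's centre, axes as the track's.
- stop_block (a point): centre of the stop's steel block: 20 mm across the track (x), 26 mm along it (y), from 54 to 90 mm above the counter
- buffer (a point): centre of the buffer's face, 18 mm diameter, 23 mm from the stop's origin on its -y side, 73 mm above the counter; it touches the hanger's front face when the two origins are 45 mm apart
- spare_hanger: a bystander: a spare roller hanger of the same make lying loose on its side on the counter, 86 x 50 x 30 mm; origin at the centre of its underside
- screwdriver: a bystander: a screwdriver 210 mm long lying loose beside the track; origin under its middle, x along it
- spanner: a bystander: a steel spanner 170 mm long lying loose beside the track; origin under its middle, x along it
- spice_jar: a bystander: a spice jar, black cap, 46 mm diameter, 95 mm high, standing; origin at the centre of its underside
- herb_jar: a bystander: a herb jar, white cap, 42 mm diameter, 85 mm high, standing; origin at the centre of its underside
- tin: a bystander: a food tin, 74 mm diameter, 105 mm high, standing; origin at the centre of its underside
- mug: a bystander: a white mug, 78 mm diameter, 88 mm high, standing; origin at the centre of its underside

How it is judged:
By the outcome, as a careful person would: the job done as asked, in the order asked, and still so for the second after the job is handed in, with the robot touching nothing.
It also fails if it takes over 58 s, if anything falls off the work surface, if the arm or the gripper's body presses on something with over 40 N, if the wrist force passes 120 N, or if a joint passes its speed limit or range.

ROBOT

A 6-joint arm with a two-finger parallel gripper is mounted at the origin on the work surface. World frame = base frame: x ahead of the robot, y to its left, z up, the work surface at z = 0. Lengths are in m, angles in rad, forces in N, time in s.
With the tool pointing down it reaches from about 0.375 to 0.9 m from the base axis. Payload 3.1 kg.
Tool frame: the origin (TCP) lies at the centre of the arm's flange, where the gripper is bolted on; the fingertips stand 182 mm ahead of it and the grasp point (between the pads) lies 164 mm ahead of it; z points along the fingers, y is the line along which they close (so a half turn about z gives the same grasp; the last joint's range is limited). The gripper opens to 87 mm and grips with 3 to 60 N. Pads are 19 mm wide; open, the fingers measure 117 mm over their backs; the gripper's body (75 mm by 190 mm) begins 51 mm behind the grasp point.
Start: joints at [1.038, 0.527, 1.433, -0, 1.181, -0.178], TCP at [0.217, 0.586, 0.405] pointing down, gripper open.
Joint ranges: [-3.08, 3.08], [-0.75, 2.2], [0.22, 2.44], [-1.43, 4.57], [0, 2.65], [-2.85, 2.85]. Speed limits (rad/s): [2.79, 2.79, 3.14, 3.14, 3.14, 3.14].

INTERFACE

Orientations are given as a unit quaternion [x, y, z, w].
In Python, from rig import * gives the robot as it stands.
- The arm moves only by the tool move_arm, never from a script. Its argument "commands" is a list that holds one entry, the list of rows, each a list of 6 numbers: the shift along the tool's x, y, z in units of 40 mm (1.0 is 40 mm), then the turn, a rotation vector about the tool's x, y, z in rad. A call has 1 to 12 rows; each row is the pose to reach, as a shift and turn from the pose commanded when the call began, along the tool's axes at that moment; what a row does not reach only later rows make up. A row lasts 1/8 s, in which the tool goes at most 62.5 mm and 10.7 degrees, less where a joint would pass 70% of its speed; a pose out of reach is approached as far as the arm can. A call with a gripper value outside its range is refused whole. "claw" is the closure, from -1 (fully open) to 1 (shut), so that 0 is half open, set as the call begins (left out, the last holds). The fingers move at their own pace and stop on an object; "squeeze" is the grip in N (left out, the last holds). Time passes only in rows, so rows that repeat a pose let the fingers close. It gives the time, the measured TCP pose, the force, the opening and the grip force at its end, in the units of the state.
- get_obs(): the state, without advancing time (a new reading comes with each control period).
- camera(name): name is "scene" or "top" or "wrist"; returns a dict with "pixels" (420x560x3 uint8, blue, green, red), "range_z" (420x560 float32, m along the optical axis (not along the pixel's ray), 0 where there is no reading), "camera_matrix" (3x3 intrinsics, pixels), "extrinsics" (4x4, takes a point from world to camera coordinates). Camera axes: x right, y up, looking along -z (the intrinsics and any distortion apply to the point x, -y, -z); pixel columns grow to the right and rows downward; lengths in m; the calibration is good to about 2 mm. A picture is of the moment at which its call begins.
- hand_in(): hands the job in; it is judged then, once.
The state is a dict: "time": time; "q": joint angles; "joint_velocities": joint speeds; "joint_torque": joint torques, N m; "position": TCP position; "tool_rot": TCP orientation; "ft_force": force on the tool from outside, world axes, zero at the start; "moment": the same for the moment, N m; "grip_width": finger opening in m; "grip_force": force on a finger pad.
Only numpy, scipy, OpenCV 4.12 (cv2) and the standard library are available. Lean on these libraries where they do the work, as an engineer would, in place of code of your own. Each camera call takes 0.05 s, during which the arm holds its last target. There are 200 camera calls.

## Working session

There is one attempt and no reset: what is moved stays moved. The work goes in short steps, Python scripts to look and compute and a tool call to move; the robot and the scene stay as the last step left them, time stands still between calls to the robot, and variables do not carry over. Pictures are saved under pics/ and viewed, at most 10 in all, crops included, and the job is handed in when it is done.

Besides the shell and the picture viewer there is one more tool, called after "Request:" by a JSON object that holds its "fn" and its "kwargs". move_arm: Moves the arm, as the interface text tells. Its arguments: {"type":"object","properties":{"commands":{"type":"array","items":{"type":"array","items":{"type":"array","items":{"type":"number"}}}},"claw":{"type":"number"},"squeeze":{"type":"number"}},"required":["commands"]}

```bash
mkdir -p pics; ls; cat > h.py <<'E'
from rig import *
import numpy as np, cv2
def snap(n,f):
    c=camera(n); cv2.imwrite('pics/'+f+'.png',c['pixels']); np.savez('pics/'+f+'.npz',**c); return c
def pts(c):
    K=c['camera_matrix'];E=c['extrinsics'];d=c['range_z'];v,u=np.mgrid[:d.shape[0],:d.shape[1]]
    P=np.stack([(u-K[0,2])/K[0,0]*d,-(v-K[1,2])/K[1,1]*d,-d],-1)
    R=E[:3,:3];return (P-E[:3,3])@R
E
python3 - <<'E'
from h import *
o=get_obs();print(o)
for n in['top','scene']:
    c=snap(n,n+'0');print(c['camera_matrix'],c['extrinsics'],c.keys())
E
```

```text
pics
{'time': 0.0, 'q': array([ 1.03751246e+00,  5.28479395e-01,  1.43388505e+00, -2.58559960e-06,
        1.18132427e+00, -1.78464899e-01]), 'joint_velocities': array([ 0.00174958,  0.00227605, -0.00030944, -0.00133589,  0.0002703 ,
       -0.00040597]), 'joint_torque': array([ 1.26564151e-03, -4.40049613e+01, -1.76590276e+01,  6.30921288e-02,
        5.83816285e-02, -1.85682702e-04]), 'position': array([0.21692076, 0.58579949, 0.40376855]), 'tool_rot': array([ 1.76479733e-01,  9.84303716e-01, -9.82777297e-04, -3.64022941e-04]), 'ft_force': array([0.79097342, 0.20562554, 0.57133854]), 'moment': array([-0.0482512 ,  0.01554659, -0.03238564]), 'grip_force': 0.0, 'grip_width': 0.08689679217012491}
[[385.88607944   0.         279.35212603]
 [  0.         385.88607944 201.03793264]
 [  0.           0.           1.        ]] [[-0.00911361 -0.99994331 -0.00550595  0.00693496]
 [ 0.99618464 -0.009557    0.08674577 -0.53653849]
 [-0.08679348 -0.00469438  0.99621527 -0.90550945]
 [ 0.          0.          0.          1.        ]] dict_keys(['pixels', 'range_z', 'camera_matrix', 'extrinsics'])
[[414.38499799   0.         276.13687209]
 [  0.         414.38499799 212.99783981]
 [  0.           0.           1.        ]] [[ 0.76079269  0.64884952  0.01373972 -0.40091892]
 [-0.37364379  0.42060045  0.82673187  0.12896139]
 [ 0.53064565 -0.63410532  0.56242834 -1.31904157]
 [ 0.          0.          0.          1.        ]] dict_keys(['pixels', 'range_z', 'camera_matrix', 'extrinsics'])
```

View pics/top0.png

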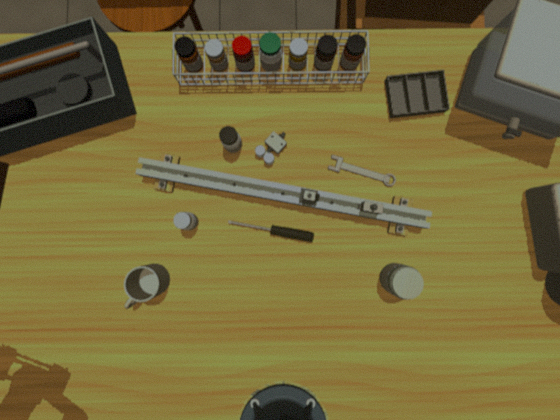

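View pics/scene0.png

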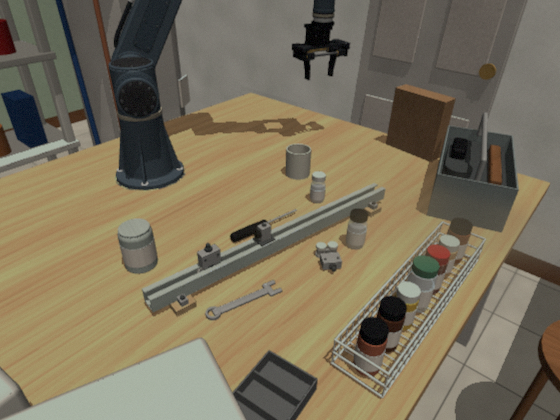

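The top view shows the track from about (140,168) to (430,218), the stop at (309,197) and the hanger, with its nut, at (372,208). The spanner (360,170), screwdriver (275,230) and spare hanger (272,148) lie close by.

```bash
python3 - <<'E'
from h import *
for n in['top','scene']:
    c=dict(np.load(f'pics/{n}0.npz'));P=pts(c).reshape(-1,3)
    ok=(c['range_z'].ravel()>0)&(P[:,0]>.38)&(P[:,0]<.75)&(np.abs(P[:,1])<.45);P=P[ok]
    print(n,'counter z',np.median(P[P[:,2]<.02,2]))
    # track lips
    L=P[(P[:,2]>.044)&(P[:,2]<.054)&(P[:,0]>.4)]
    # ransac line via fitLine huber
    a=np.array([.52,-.36]) 
    for k in range(6):
        if k==0: vx,vy,x0,y0=0.17,.985,.535,0.0
        d=np.array([vx,vy]);q=(L[:,:2]-[x0,y0]);off=q@[d[1],-d[0]]
        M=L[np.abs(off)<(.04 if k<3 else .023)]
        vx,vy,x0,y0=cv2.fitLine(M[:,:2].astype(np.float32),cv2.DIST_L1,0,.01,.01).ravel()
        if vy<0:vx,vy=-vx,-vy
    d=np.array([vx,vy]);n_=np.array([vy,-vx]);q=(M[:,:2]-[x0,y0]);s=q@d;o=q@n_
    lo,hi=np.percentile(s,[.2,99.8]);ol,oh=np.percentile(o,[1,99])
    C=np.array([x0,y0])+d*(lo+hi)/2+n_*(ol+oh)/2
    yaw=np.arctan2(-vx,vy)
    print('track c',C,'len',hi-lo,'w',oh-ol,'yaw',yaw,'z',np.median(M[:,2]))
    q=P[:,:2]-C;s=q@d;o=q@n_
    for z0,z1 in((.057,.084),(.084,.094),(.094,.115)):
        m=(np.abs(o)<.03)&(P[:,2]>z0)&(P[:,2]<z1)&(np.abs(s)<.34)
        h,e=np.histogram(s[m],np.arange(-.35,.36,.01))
        print(z0,[(round(float(x),2),int(k)) for x,k in zip(e,h) if k])
    m=(np.abs(o)<.025)&(P[:,2]>.085)&(P[:,2]<.094)
    for nm,mm in(('hanger',m&(s<-.14+.06)),('stop',m&(s>-.1+.02))):
        if mm.sum():print(nm,s[mm].min(),s[mm].max(),o[mm].min(),o[mm].max(),np.median(P[mm,2]))
E
```

```text
top counter z 4.359236233100863e-05
track c [ 0.55029675 -0.00467532] len 0.697556441202755 w 0.03314457539220601 yaw -0.19850667 z 0.0499410005806496
0.057 [(-0.23, 5), (-0.22, 3), (-0.21, 5), (-0.2, 4), (-0.19, 24), (-0.09, 14), (-0.08, 22), (-0.07, 5), (-0.06, 6), (-0.05, 5)]
0.084 [(-0.23, 33), (-0.22, 34), (-0.21, 15), (-0.2, 48), (-0.19, 34), (-0.08, 16), (-0.07, 35), (-0.06, 41), (-0.05, 8)]
0.094 [(-0.22, 4), (-0.21, 32), (-0.2, 4), (-0.07, 4), (-0.06, 1)]
hanger -0.22772891504612647 -0.18307141214716743 -0.0058186308779785275 0.016289232721869974 0.0896698618793936
stop -0.07389517561145366 -0.04791797200955579 -0.005482299346827814 0.014367255982635668 0.09006712118179183
scene counter z 0.0006354344999712103
track c [ 0.56179578 -0.00709606] len 0.6968233712537877 w 0.030429128058278642 yaw -0.1947208 z 0.04999554295655424
0.057 [(-0.23, 67), (-0.22, 45), (-0.21, 40), (-0.2, 41), (-0.19, 30), (-0.09, 30), (-0.08, 48), (-0.07, 36), (-0.06, 32), (-0.05, 6)]
0.084 [(-0.23, 36), (-0.22, 43), (-0.21, 27), (-0.2, 24), (-0.19, 29), (-0.08, 18), (-0.07, 36), (-0.06, 22), (-0.05, 6)]
0.094 [(-0.22, 5), (-0.21, 39), (-0.2, 6), (-0.07, 3), (-0.06, 4)]
hanger -0.22706027678688284 -0.18286407478526487 -0.018946057276686003 0.00664427760822787 0.09002526451281347
stop -0.07392837242470328 -0.04857704590662053 -0.01703883899567757 0.004772765313111173 0.09015429826044145
```

Request:
{"fn": "move_arm", "kwargs": {"commands": [[[-0.5, -0.6, 0, 0, 0, 0.08], [-1.4, -1.6, 0, 0, 0, 0.2], [-2.4, -2.8, 0, 0, 0, 0.33], [-3.4, -3.9, 0, 0, 0, 0.46], [-4.4, -5.1, 0, 0, 0, 0.6], [-5.4, -6.2, 0, 0, 0, 0.74], [-6.4, -7.4, 0, 0, 0, 0.88], [-7.4, -8.5, 0, 0, 0, 1.02], [-8.4, -9.7, 0, 0, 0, 1.15], [-9.3, -10.7, 0, 0, 0, 1.28], [-10.0, -11.5, 0, 0, 0, 1.38], [-10.4, -12.0, 0, 0, 0, 1.412]]], "claw": 0}}

```text
time: 1.6
position: [0.4411, -0.0107, 0.4046]
tool_rot: [0.774, 0.633, 0.0, 0.0]
ft_force: [0.1, 0.2, 0.1]
grip_width: 0.0433
grip_force: 0.0
```

```bash
cat >> h.py <<'E'
from scipy.spatial.transform import Rotation as Ro
YAW=-.1966;D=np.array([-np.sin(YAW),np.cos(YAW)]);N=np.array([D[1],-D[0]]);C0=np.array([.5556,-.0058])
def rep(s=None,o=0,z=None,ob=None):
    ob=ob or get_obs();R=Ro.from_quat(ob['tool_rot']).as_matrix();p=ob['position'];q=p[:2]-C0
    f=ob['ft_force']
    print('t',round(ob['time'],2),'s,o,z mm',np.round([q@D*1e3,q@N*1e3,p[2]*1e3],1),'F along,across,z',np.round([f[:2]@D,f[:2]@N,f[2]],2),'grip',ob['grip_width'],ob['grip_force'])
    if s is not None:
        t=np.append(C0+D*s+N*o,z); Rd=np.array([[D[0],N[0],0],[D[1],N[1],0],[0,0,-1]])
        print('shift',np.round(R.T@(t-p)/.04,2),'rot',np.round(Ro.from_matrix(R.T@Rd).as_rotvec(),4))
E
python3 -c "
from h import *
rep(-.205,0,.34)"
```

```text
t 1.6 s,o,z mm [ -27.2 -111.3  404.6] F along,across,z [0.18 0.09 0.09] grip 0.043305827847798135 0.0
shift [-4.44  2.8   1.62] rot [ 0.0004  0.0002 -0.0033]
```

Request:
{"fn": "move_arm", "kwargs": {"commands": [[[-0.5, 0.3, 0.2, 0, 0, 0], [-1.5, 0.9, 0.5, 0, 0, 0], [-2.5, 1.6, 0.9, 0, 0, 0], [-3.5, 2.2, 1.3, 0, 0, 0], [-4.2, 2.65, 1.5, 0, 0, 0], [-4.44, 2.8, 1.62, 0, 0, -0.003], [-4.44, 2.8, 1.62, 0, 0, -0.003], [-4.44, 2.8, 1.62, 0, 0, -0.003]]]}}

```text
time: 2.6
position: [0.5151, -0.2032, 0.3401]
tool_rot: [0.772, 0.636, -0.0, -0.001]
ft_force: [-0.2, 0.3, -0.3]
grip_width: 0.0436
grip_force: 0.0
```

```bash
python3 - <<'E'
from h import *
rep(-.205,0,.239)
c=snap('wrist','w1');P=pts(c).reshape(-1,3);ok=c['range_z'].ravel()>0
q=P[:,:2]-C0;s=q@D;o=q@N;z=P[:,2]
b=ok&(np.abs(o)<.05)&(s<.0)&(s>-.33)
m=b&(z>.085)&(z<.094)
for nm,a in(('hanger',m&(s<-.13)),('stop',m&(s>-.13))):
    if a.sum():print(nm,a.sum(),np.percentile(s[a],[.5,99.5]),np.percentile(o[a],[.5,99.5]),np.median(z[a]))
L=b&(z>.047)&(z<.053)
for s0 in np.arange(-.32,0,.04):
    a=L&(s>s0)&(s<s0+.02)
    if a.sum()>20:
        x=o[a];print(round(s0,2),a.sum(),np.percentile(x,[1,99]))
E
```

```text
t 2.6 s,o,z mm [-201.5   -1.1  340.1] F along,across,z [ 0.22 -0.21 -0.26] grip 0.04357854612837065 0.0
shift [-0.09  0.03  2.53] rot [-0.0012 -0.0008  0.0046]
hanger 1343 [-0.22729274 -0.1840008 ] [-0.01201812  0.00948849] 0.08978915564240232
stop 796 [-0.07469824 -0.06066385] [-0.01095388  0.00844073] 0.08993648070473945
-0.32 504 [-0.0208304   0.01830946]
-0.24 349 [-0.02139363  0.01852289]
-0.2 503 [-0.02101031  0.01841309]
-0.16 818 [-0.02120875  0.01835132]
-0.12 922 [-0.0213539   0.01822346]
-0.08 214 [-0.02150568  0.01843049]
```

View pics/w1.png

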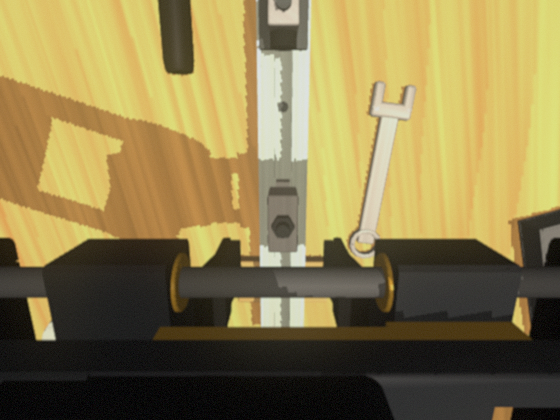

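The wrist view shows the hanger, with its nut, at about (283,220), sitting centred on the track. The stop is ahead at (283,25), and the finger path is clear.

Request:
{"fn": "move_arm", "kwargs": {"commands": [[[-0.05, 0, 0.4, 0, 0, 0.004], [-0.1, 0, 1.0, 0, 0, 0.004], [-0.1, 0, 1.6, 0, 0, 0.004], [-0.1, 0, 2.1, 0, 0, 0.004], [-0.1, 0, 2.4, 0, 0, 0.004], [-0.1, 0, 2.5, 0, 0, 0.004], [-0.1, 0, 2.5, 0, 0, 0.004]]]}}

```text
time: 3.52
position: [0.515, -0.2084, 0.24]
tool_rot: [0.773, 0.634, 0.0, 0.0]
ft_force: [-0.2, -0.2, 0.8]
grip_width: 0.0434
grip_force: 0.0
```

```bash
python3 -c "
from h import *
rep(-.2056,-.0013,.239)"
```

```text
t 3.52 s,o,z mm [-2.067e+02 -2.000e-01  2.400e+02] F along,across,z [-0.24 -0.2   0.83] grip 0.04339665846035876 0.0
shift [ 0.03 -0.03  0.03] rot [ 0.0001  0.0001 -0.0002]
```

Request:
{"fn": "move_arm", "kwargs": {"commands": [[[0, -0.02, 0, 0, 0, 0], [0, -0.02, 0, 0, 0, 0], [0, -0.02, 0, 0, 0, 0], [0, -0.02, 0, 0, 0, 0], [0, -0.02, 0, 0, 0, 0], [0, -0.02, 0, 0, 0, 0]]], "claw": 1, "squeeze": 30}}

```text
time: 4.28
position: [0.5143, -0.2084, 0.2404]
tool_rot: [0.773, 0.634, 0.0, 0.0]
ft_force: [0.2, 1.1, 5.3]
grip_width: 0.0217
grip_force: 30.0
```

```bash
python3 -c "
from h import *
rep(-.2056,-.0013,.239)"
```

```text
t 4.28 s,o,z mm [-206.8   -0.9  240.4] F along,across,z [1.17 0.   5.28] grip 0.021705599505045525 29.999363883398473
shift [ 0.03 -0.01  0.03] rot [ 0.0008  0.0003 -0.0003]
```

Request:
{"fn": "move_arm", "kwargs": {"commands": [[[0.15, 0, 0, 0, 0, 0], [0.45, 0, 0, 0, 0, 0], [0.8, 0, 0, 0, 0, 0], [1.15, 0, 0, 0, 0, 0], [1.5, 0, 0, 0, 0, 0], [1.85, 0, 0, 0, 0, 0], [2.1, 0, 0, 0, 0, 0], [2.25, 0, 0, 0, 0, 0], [2.35, 0, 0, 0, 0, 0], [2.43, 0, 0, 0, 0, 0]]]}}

```text
time: 5.52
position: [0.5332, -0.1128, 0.2404]
tool_rot: [0.773, 0.634, -0.0, 0.0]
ft_force: [-0.9, -1.5, 5.2]
grip_width: 0.0217
grip_force: 30.0
```

```bash
python3 -c "
from h import *
rep(-.0,-.0013,.239)"
```

```text
t 5.53 s,o,z mm [-109.3   -1.   240.4] F along,across,z [-1.62 -0.62  5.15] grip 0.021737000258866327 29.998351307585835
shift [ 2.73 -0.01  0.03] rot [ 0.0004  0.0005 -0.    ]
```

Request:
{"fn": "move_arm", "kwargs": {"commands": [[[0.05, 0, 0, 0, 0, 0], [0.12, 0, 0, 0, 0, 0], [0.25, 0, 0, 0, 0, 0], [0.5, 0, 0, 0, 0, 0], [0.75, 0, 0, 0, 0, 0], [1.0, 0, 0, 0, 0, 0], [1.25, 0, 0, 0, 0, 0], [1.5, 0, 0, 0, 0, 0], [1.75, 0, 0, 0, 0, 0], [1.95, 0, 0, 0, 0, 0], [2.1, 0, 0, 0, 0, 0], [2.2, 0, 0, 0, 0, 0]]]}}

```text
time: 7.02
position: [0.5503, -0.0266, 0.2404]
tool_rot: [0.773, 0.634, -0.0, 0.0]
ft_force: [-1.6, -1.3, 6.1]
grip_width: 0.0217
grip_force: 30.0
```

```bash
python3 -c "
from h import *
rep(-.0,-.0013,.239)"
```

```text
t 7.03 s,o,z mm [-21.5  -1.1 240.4] F along,across,z [-1.62 -1.31  6.12] grip 0.021681936761715644 29.99823317863047
shift [ 0.54 -0.    0.03] rot [0.0001 0.0009 0.0003]
```

Request:
{"fn": "move_arm", "kwargs": {"commands": [[[0.08, 0, 0, 0, 0, 0], [0.18, 0, 0, 0, 0, 0], [0.28, 0, 0, 0, 0, 0], [0.38, 0, 0, 0, 0, 0], [0.48, 0, 0, 0, 0, 0], [0.58, 0, 0, 0, 0, 0], [0.65, 0, 0, 0, 0, 0]]]}}

```text
time: 7.9
position: [0.5553, -0.0013, 0.2404]
tool_rot: [0.773, 0.634, -0.0, 0.0]
ft_force: [-1.8, -2.2, 6.5]
grip_width: 0.0215
grip_force: 30.0
```

```bash
python3 -c "
from h import *
rep(-.0,-.0013,.239)"
```

```text
t 7.9 s,o,z mm [  4.4  -1.2 240.4] F along,across,z [-2.54 -1.37  6.45] grip 0.021483200130189548 29.998901328071952
shift [-0.11 -0.    0.03] rot [-0.0001  0.0009  0.0002]
```

Request:
{"fn": "move_arm", "kwargs": {"commands": [[[0.05, 0, 0, 0, 0, 0], [0.1, 0, 0, 0, 0, 0], [0.15, 0, 0, 0, 0, 0], [0.2, 0, 0, 0, 0, 0]]]}}

```text
time: 8.4
position: [0.5569, 0.0065, 0.2404]
tool_rot: [0.773, 0.634, -0.0, 0.0]
ft_force: [-1.5, -1.7, 5.7]
grip_width: 0.0213
grip_force: 30.0
```

```bash
python3 -c "
from h import *
rep(-.0,-.0013,.239)"
```

```text
t 8.4 s,o,z mm [ 12.3  -1.1 240.4] F along,across,z [-1.98 -1.12  5.68] grip 0.021319577117192134 29.99909316189587
shift [-0.31 -0.    0.03] rot [-0.0001  0.0009 -0.    ]
```

Request:
{"fn": "move_arm", "kwargs": {"commands": [[[0.05, 0, 0, 0, 0, 0], [0.1, 0, 0, 0, 0, 0], [0.15, 0, 0, 0, 0, 0]]]}}

```text
time: 8.78
position: [0.558, 0.0123, 0.2404]
tool_rot: [0.773, 0.634, -0.0, 0.0]
ft_force: [-1.1, -1.6, 6.1]
grip_width: 0.0216
grip_force: 30.0
```

Request:
{"fn": "move_arm", "kwargs": {"commands": [[[0.05, 0, 0, 0, 0, 0], [0.1, 0, 0, 0, 0, 0]]]}}

```text
time: 9.02
position: [0.5588, 0.0163, 0.2404]
tool_rot: [0.773, 0.634, -0.0, 0.0]
ft_force: [-2.2, -2.0, 7.0]
grip_width: 0.0217
grip_force: 30.0
```

Request:
{"fn": "move_arm", "kwargs": {"commands": [[[0.05, 0, 0, 0, 0, 0], [0.1, 0, 0, 0, 0, 0]]]}}

```text
time: 9.28
position: [0.5596, 0.0202, 0.2404]
tool_rot: [0.773, 0.634, -0.0, 0.0]
ft_force: [-1.5, -1.8, 5.5]
grip_width: 0.0218
grip_force: 30.0
```

```bash
python3 -c "
from h import *
rep(-.0,-.0013,.239)"
```

```text
t 9.28 s,o,z mm [ 26.3  -1.2 240.4] F along,across,z [-2.11 -1.16  5.46] grip 0.021752167637276196 29.999200170859694
shift [-0.66 -0.    0.03] rot [-0.0002  0.0009  0.    ]
```

Request:
{"fn": "move_arm", "kwargs": {"commands": [[[0.05, 0, 0, 0, 0, 0], [0.1, 0, 0, 0, 0, 0]]]}}

```text
time: 9.52
position: [0.5604, 0.0241, 0.2403]
tool_rot: [0.773, 0.634, -0.0, 0.0]
ft_force: [-2.7, -1.6, 5.8]
grip_width: 0.0217
grip_force: 30.0
```

Request:
{"fn": "move_arm", "kwargs": {"commands": [[[0.05, 0, 0, 0, 0, 0], [0.1, 0, 0, 0, 0, 0]]]}}

```text
time: 9.78
position: [0.5612, 0.0281, 0.2403]
tool_rot: [0.773, 0.634, -0.0, 0.0]
ft_force: [-2.1, -1.9, 5.8]
grip_width: 0.0219
grip_force: 30.0
```

```bash
python3 -c "
from h import *
rep(-.0,-.0013,.239);rep()"
```

```text
t 9.78 s,o,z mm [ 34.3  -1.2 240.3] F along,across,z [-2.25 -1.68  5.78] grip 0.02190509058262912 29.999414426274598
shift [-0.86 -0.    0.03] rot [-0.0002  0.0009  0.    ]
t 9.78 s,o,z mm [ 34.3  -1.2 240.3] F along,across,z [-2.25 -1.68  5.78] grip 0.02190509058262912 29.999414426274598
```

Request:
{"fn": "move_arm", "kwargs": {"commands": [[[0.05, 0, 0, 0, 0, 0], [0.1, 0, 0, 0, 0, 0]]]}}

```text
time: 10.02
position: [0.5619, 0.032, 0.2403]
tool_rot: [0.773, 0.634, -0.0, 0.0]
ft_force: [-1.7, -1.7, 6.0]
grip_width: 0.0214
grip_force: 30.0
```

Request:
{"fn": "move_arm", "kwargs": {"commands": [[[0.05, 0, 0, 0, 0, 0], [0.1, 0, 0, 0, 0, 0]]]}}

```text
time: 10.28
position: [0.5627, 0.0359, 0.2404]
tool_rot: [0.773, 0.634, -0.0, 0.0]
ft_force: [-1.7, -2.2, 7.0]
grip_width: 0.0218
grip_force: 30.0
```

```bash
python3 - <<'E'
from h import *
rep()
c=snap('top','t2');P=pts(c).reshape(-1,3);q=P[:,:2]-C0;s=q@D;o=q@N
h=(np.abs(o)<.015)&(P[:,2]>.055)&(P[:,2]<.1)&(s>-.2)&(s<.3)
print(np.histogram(s[h],np.arange(-.02,.16,.01)))
E
```

```text
t 10.28 s,o,z mm [ 42.3  -1.2 240.4] F along,across,z [-2.5  -1.24  6.97] grip 0.021769533860633017 29.999493048526347
(array([0, 0, 0, 0, 0, 0, 0, 0, 0, 0, 0, 0, 0, 0, 0, 0, 0]), array([-0.02, -0.01,  0.  ,  0.01,  0.02,  0.03,  0.04,  0.05,  0.06,
        0.07,  0.08,  0.09,  0.1 ,  0.11,  0.12,  0.13,  0.14,  0.15]))
```

```bash
python3 - <<'E'
from h import *
for n in('wrist','scene'):
    c=snap(n,n+'2');P=pts(c).reshape(-1,3);q=P[:,:2]-C0;s=q@D;o=q@N
    h=(np.abs(o)<.02)&(P[:,2]>.085)&(P[:,2]<.1)&(s>-.2)&(s<.3)&(c['range_z'].ravel()>0)
    a,e=np.histogram(s[h],np.arange(-.02,.16,.01));print(n,dict(zip(np.round(e,2).tolist(),a.tolist())))
E
```

```text
wrist {-0.02: 0, -0.01: 0, 0.0: 0, 0.01: 0, 0.02: 742, 0.03: 354, 0.04: 7, 0.05: 1309, 0.06: 772, 0.07: 523, 0.08: 1152, 0.09: 1329, 0.1: 143, 0.11: 0, 0.12: 0, 0.13: 0, 0.14: 0}
scene {-0.02: 0, -0.01: 0, 0.0: 0, 0.01: 0, 0.02: 31, 0.03: 59, 0.04: 8, 0.05: 1, 0.06: 0, 0.07: 2, 0.08: 0, 0.09: 0, 0.1: 0, 0.11: 0, 0.12: 0, 0.13: 0, 0.14: 0}
```

View pics/scene2.png

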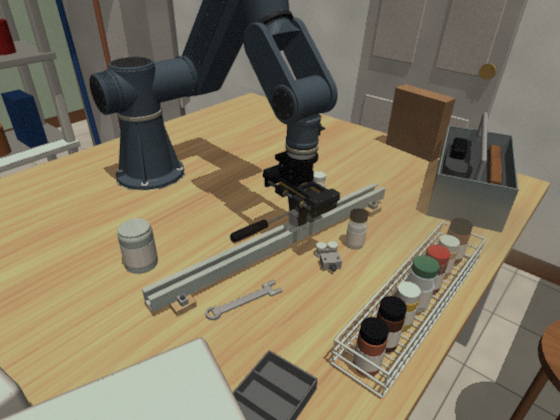

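The scene view shows the gripper on the hanger at about (300,215), with the stop just ahead of it. It still runs free, so I'll keep creeping.

Request:
{"fn": "move_arm", "kwargs": {"commands": [[[0.05, 0, 0, 0, 0, 0], [0.1, 0, 0, 0, 0, 0]]]}}

```text
time: 10.68
position: [0.5635, 0.0398, 0.2404]
tool_rot: [0.773, 0.634, -0.0, 0.0]
ft_force: [-2.0, -2.1, 5.2]
grip_width: 0.0219
grip_force: 30.0
```

Request:
{"fn": "move_arm", "kwargs": {"commands": [[[0.05, 0, 0, 0, 0, 0], [0.1, 0, 0, 0, 0, 0]]]}}

```text
time: 10.92
position: [0.5643, 0.0437, 0.2404]
tool_rot: [0.773, 0.634, -0.0, 0.0]
ft_force: [-2.2, -1.1, 6.7]
grip_width: 0.0218
grip_force: 30.0
```

```bash
python3 -c "
from h import *
rep()"
```

```text
t 10.93 s,o,z mm [ 50.3  -1.2 240.4] F along,across,z [-1.5  -1.93  6.67] grip 0.021769147324019564 29.999605366028845
```

Request:
{"fn": "move_arm", "kwargs": {"commands": [[[0.05, 0, 0, 0, 0, 0], [0.1, 0, 0, 0, 0, 0]]]}}

```text
time: 11.18
position: [0.565, 0.0477, 0.2403]
tool_rot: [0.773, 0.634, -0.0, 0.0]
ft_force: [-1.5, -2.1, 6.9]
grip_width: 0.0221
grip_force: 30.0
```

Request:
{"fn": "move_arm", "kwargs": {"commands": [[[0.05, 0, 0, 0, 0, 0], [0.1, 0, 0, 0, 0, 0]]]}}

```text
time: 11.42
position: [0.5658, 0.0516, 0.2404]
tool_rot: [0.773, 0.634, -0.0, 0.0]
ft_force: [-1.2, -1.8, 6.0]
grip_width: 0.0223
grip_force: 30.0
```

```bash
python3 -c "
from h import *
rep()"
```

```text
t 11.43 s,o,z mm [ 58.2  -1.2 240.4] F along,across,z [-2.04 -0.83  5.95] grip 0.02231623068270791 29.99964314047247
```

Request:
{"fn": "move_arm", "kwargs": {"commands": [[[0.05, 0, 0, 0, 0, 0], [0.1, 0, 0, 0, 0, 0]]]}}

```text
time: 11.68
position: [0.5666, 0.0555, 0.2404]
tool_rot: [0.773, 0.634, -0.0, 0.0]
ft_force: [-1.9, -1.5, 5.5]
grip_width: 0.0219
grip_force: 30.0
```

Request:
{"fn": "move_arm", "kwargs": {"commands": [[[0.05, 0, 0, 0, 0, 0], [0.1, 0, 0, 0, 0, 0]]]}}

```text
time: 11.92
position: [0.5673, 0.0594, 0.2404]
tool_rot: [0.773, 0.634, -0.0, 0.0]
ft_force: [-1.5, -1.8, 5.6]
grip_width: 0.0219
grip_force: 30.0
```

```bash
python3 -c "
from h import *
rep()"
```

```text
t 11.93 s,o,z mm [ 66.3  -1.2 240.4] F along,across,z [-2.02 -1.14  5.55] grip 0.021881345721213526 29.999903636053205
```

Request:
{"fn": "move_arm", "kwargs": {"commands": [[[0.05, 0, 0, 0, 0, 0], [0.1, 0, 0, 0, 0, 0]]]}}

```text
time: 12.18
position: [0.5681, 0.0633, 0.2403]
tool_rot: [0.773, 0.634, -0.0, 0.0]
ft_force: [-2.5, -2.0, 6.6]
grip_width: 0.0218
grip_force: 30.0
```

Request:
{"fn": "move_arm", "kwargs": {"commands": [[[0.05, 0, 0, 0, 0, 0], [0.1, 0, 0, 0, 0, 0]]]}}

```text
time: 12.42
position: [0.5689, 0.0673, 0.2404]
tool_rot: [0.773, 0.634, -0.0, 0.0]
ft_force: [0.1, -1.6, 6.2]
grip_width: 0.0218
grip_force: 30.0
```

```bash
python3 - <<'E'
from h import *
rep()
c=snap('wrist','w3')
P=pts(c).reshape(-1,3);q=P[:,:2]-C0;s=q@D;o=q@N
h=(np.abs(o)<.02)&(P[:,2]>.08)&(P[:,2]<.093)&(s>-.2)&(s<.3)&(c['range_z'].ravel()>0)
a,e=np.histogram(s[h],np.arange(.0,.2,.005));print(dict(zip(np.round(e,3).tolist(),a.tolist())))
E
```

```text
t 12.43 s,o,z mm [ 74.3  -1.2 240.4] F along,across,z [-1.58  0.37  6.19] grip 0.021785617110308245 30.000022938475013
{0.0: 0, 0.005: 0, 0.01: 0, 0.015: 0, 0.02: 0, 0.025: 0, 0.03: 0, 0.035: 0, 0.04: 0, 0.045: 0, 0.05: 144, 0.055: 470, 0.06: 304, 0.065: 107, 0.07: 0, 0.075: 0, 0.08: 722, 0.085: 555, 0.09: 587, 0.095: 700, 0.1: 259, 0.105: 323, 0.11: 557, 0.115: 329, 0.12: 431, 0.125: 637, 0.13: 438, 0.135: 0, 0.14: 0, 0.145: 0, 0.15: 0, 0.155: 0, 0.16: 0, 0.165: 0, 0.17: 0, 0.175: 0, 0.18: 0, 0.185: 0, 0.19: 0}
```

View pics/w3.png

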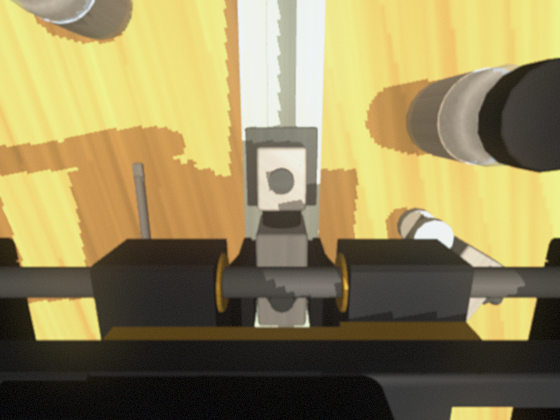

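The wrist view shows the hanger block at about (283,270) in the pads, with the stop touching it at (283,178). There is still no binding, so I'll carry on.

Request:
{"fn": "move_arm", "kwargs": {"commands": [[[0.05, 0, 0, 0, 0, 0], [0.1, 0, 0, 0, 0, 0]]]}}

```text
time: 12.72
position: [0.5697, 0.0712, 0.2404]
tool_rot: [0.773, 0.634, -0.0, 0.0]
ft_force: [-1.6, -2.5, 6.0]
grip_width: 0.022
grip_force: 30.0
```

Request:
{"fn": "move_arm", "kwargs": {"commands": [[[0.05, 0, 0, 0, 0, 0], [0.1, 0, 0, 0, 0, 0]]]}}

```text
time: 12.98
position: [0.5705, 0.0751, 0.2404]
tool_rot: [0.773, 0.634, -0.001, 0.0]
ft_force: [-1.4, -2.3, 7.3]
grip_width: 0.0221
grip_force: 30.0
```

```bash
python3 -c "
from h import *
rep()"
```

```text
t 12.97 s,o,z mm [ 82.3  -1.2 240.4] F along,across,z [-2.52 -0.95  7.28] grip 0.022103257522166728 30.000140676274896
```

Request:
{"fn": "move_arm", "kwargs": {"commands": [[[0.05, 0, 0, 0, 0, 0], [0.1, 0, 0, 0, 0, 0]]]}}

```text
time: 13.22
position: [0.5713, 0.079, 0.2404]
tool_rot: [0.773, 0.634, -0.001, 0.0]
ft_force: [-2.8, -1.9, 6.2]
grip_width: 0.0221
grip_force: 30.0
```

Request:
{"fn": "move_arm", "kwargs": {"commands": [[[0.05, 0, 0, 0, 0, 0], [0.1, 0, 0, 0, 0, 0]]]}}

```text
time: 13.48
position: [0.572, 0.083, 0.2404]
tool_rot: [0.773, 0.634, -0.001, 0.0]
ft_force: [-1.6, -2.5, 6.4]
grip_width: 0.0218
grip_force: 30.0
```

```bash
python3 -c "
from h import *
rep()"
```

```text
t 13.47 s,o,z mm [ 90.3  -1.2 240.4] F along,across,z [-2.81 -1.1   6.37] grip 0.02182715033405349 30.000123074278235
```

Request:
{"fn": "move_arm", "kwargs": {"commands": [[[0.05, 0, 0, 0, 0, 0], [0.1, 0, 0, 0, 0, 0]]]}}

```text
time: 13.72
position: [0.5728, 0.0869, 0.2404]
tool_rot: [0.773, 0.634, -0.001, 0.0]
ft_force: [-1.9, -1.8, 6.3]
grip_width: 0.0216
grip_force: 30.0
```

Request:
{"fn": "move_arm", "kwargs": {"commands": [[[0.05, 0, 0, 0, 0, 0], [0.1, 0, 0, 0, 0, 0]]]}}

```text
time: 13.98
position: [0.5736, 0.0908, 0.2404]
tool_rot: [0.773, 0.634, -0.001, 0.0]
ft_force: [-1.5, -2.8, 6.2]
grip_width: 0.022
grip_force: 30.0
```

```bash
python3 -c "
from h import *
rep()"
```

```text
t 13.97 s,o,z mm [ 98.3  -1.3 240.4] F along,across,z [-3.06 -0.96  6.2 ] grip 0.022016344865774386 30.00022256746888
```

Request:
{"fn": "move_arm", "kwargs": {"commands": [[[0.05, 0, 0, 0, 0, 0], [0.1, 0, 0, 0, 0, 0]]]}}

```text
time: 14.22
position: [0.5743, 0.0948, 0.2404]
tool_rot: [0.773, 0.634, -0.001, 0.0]
ft_force: [-0.8, -1.7, 6.4]
grip_width: 0.0217
grip_force: 30.0
```

Request:
{"fn": "move_arm", "kwargs": {"commands": [[[0.05, 0, 0, 0, 0, 0], [0.1, 0, 0, 0, 0, 0]]]}}

```text
time: 14.48
position: [0.5751, 0.0987, 0.2404]
tool_rot: [0.773, 0.634, -0.001, 0.0]
ft_force: [-2.0, -2.2, 6.3]
grip_width: 0.0217
grip_force: 30.0
```

```bash
python3 -c "
from h import *
rep()"
```

```text
t 14.47 s,o,z mm [106.3  -1.2 240.4] F along,across,z [-2.58 -1.54  6.32] grip 0.021678602572935947 30.00051749870181
```

Request:
{"fn": "move_arm", "kwargs": {"commands": [[[0.05, 0, 0, 0, 0, 0], [0.1, 0, 0, 0, 0, 0]]]}}

```text
time: 14.72
position: [0.5759, 0.1026, 0.2403]
tool_rot: [0.773, 0.634, -0.001, 0.0]
ft_force: [-2.5, -0.7, 5.8]
grip_width: 0.0222
grip_force: 30.0
```

Request:
{"fn": "move_arm", "kwargs": {"commands": [[[0.05, 0, 0, 0, 0, 0], [0.1, 0, 0, 0, 0, 0]]]}}

```text
time: 14.98
position: [0.5767, 0.1065, 0.2404]
tool_rot: [0.773, 0.634, -0.001, 0.0]
ft_force: [-1.8, -1.4, 6.3]
grip_width: 0.0217
grip_force: 30.0
```

```bash
python3 -c "
from h import *
rep()"
```

```text
t 14.97 s,o,z mm [114.3  -1.2 240.4] F along,across,z [-1.68 -1.49  6.26] grip 0.021668545362393665 30.000672326423228
```

Request:
{"fn": "move_arm", "kwargs": {"commands": [[[0.05, 0, 0, 0, 0, 0], [0.1, 0, 0, 0, 0, 0]]]}}

```text
time: 15.22
position: [0.5775, 0.1104, 0.2404]
tool_rot: [0.773, 0.634, -0.001, 0.0]
ft_force: [-1.1, -1.4, 6.2]
grip_width: 0.0216
grip_force: 30.0
```

Request:
{"fn": "move_arm", "kwargs": {"commands": [[[0.05, 0, 0, 0, 0, 0], [0.1, 0, 0, 0, 0, 0]]]}}

```text
time: 15.48
position: [0.5782, 0.1143, 0.2403]
tool_rot: [0.773, 0.634, -0.001, 0.0]
ft_force: [-1.3, -1.0, 5.9]
grip_width: 0.0219
grip_force: 30.0
```

Request:
{"fn": "move_arm", "kwargs": {"commands": [[[0.05, 0, 0, 0, 0, 0], [0.1, 0, 0, 0, 0, 0]]]}}

```text
time: 15.72
position: [0.579, 0.1183, 0.2404]
tool_rot: [0.773, 0.634, -0.001, 0.0]
ft_force: [-2.1, -2.5, 6.3]
grip_width: 0.0218
grip_force: 30.0
```

```bash
python3 -c "
from h import *
rep()"
```

```text
t 15.72 s,o,z mm [126.3  -1.3 240.4] F along,across,z [-2.81 -1.56  6.25] grip 0.02179860202128861 30.000974969007075
```

Request:
{"fn": "move_arm", "kwargs": {"commands": [[[0.05, 0, 0, 0, 0, 0], [0.1, 0, 0, 0, 0, 0]]]}}

```text
time: 15.98
position: [0.5798, 0.1222, 0.2404]
tool_rot: [0.773, 0.634, -0.001, 0.0]
ft_force: [-1.9, -2.1, 5.8]
grip_width: 0.0218
grip_force: 30.0
```

Request:
{"fn": "move_arm", "kwargs": {"commands": [[[0.05, 0, 0, 0, 0, 0], [0.1, 0, 0, 0, 0, 0]]]}}

```text
time: 16.23
position: [0.5806, 0.1261, 0.2404]
tool_rot: [0.773, 0.634, -0.001, 0.0]
ft_force: [-1.5, -1.7, 6.3]
grip_width: 0.0216
grip_force: 30.0
```

```bash
python3 -c "
from h import *
rep()"
```

```text
t 16.23 s,o,z mm [134.3  -1.3 240.4] F along,across,z [-2.01 -1.17  6.32] grip 0.0216208108400184 30.00125273130834
```

Request:
{"fn": "move_arm", "kwargs": {"commands": [[[0.05, 0, 0, 0, 0, 0], [0.1, 0, 0, 0, 0, 0]]]}}

```text
time: 16.48
position: [0.5813, 0.1294, 0.2404]
tool_rot: [0.773, 0.635, -0.001, 0.0]
ft_force: [-3.4, -5.7, 7.0]
grip_width: 0.0218
grip_force: 30.0
```

Request:
{"fn": "move_arm", "kwargs": {"commands": [[[0.05, 0, 0, 0, 0, 0], [0.1, 0, 0, 0, 0, 0]]]}}

```text
time: 16.73
position: [0.5819, 0.1327, 0.2404]
tool_rot: [0.773, 0.635, -0.002, 0.001]
ft_force: [-3.3, -8.6, 7.2]
grip_width: 0.0219
grip_force: 30.0
```

Request:
{"fn": "move_arm", "kwargs": {"commands": [[[0.05, 0, 0, 0, 0, 0], [0.1, 0, 0, 0, 0, 0]]]}}

```text
time: 16.98
position: [0.5826, 0.136, 0.2404]
tool_rot: [0.773, 0.635, -0.003, 0.001]
ft_force: [-4.8, -11.4, 7.5]
grip_width: 0.0219
grip_force: 30.0
```

```bash
python3 -c "
from h import *
rep()"
```

```text
t 16.98 s,o,z mm [144.3  -1.2 240.4] F along,across,z [-12.1   -2.53   7.52] grip 0.021905140450099902 30.01327670412138
```

It is clearly binding now: 12 N along the track, about 10 N above the free drag and under the 15 N limit. I'll draw back 30 mm.

Request:
{"fn": "move_arm", "kwargs": {"commands": [[[-0.06, 0, 0, 0, 0, 0], [-0.12, 0, 0, 0, 0, 0], [-0.22, 0, 0, 0, 0, 0], [-0.35, 0, 0, 0, 0, 0], [-0.5, 0, 0, 0, 0, 0], [-0.63, 0, 0, 0, 0, 0], [-0.73, 0, 0, 0, 0, 0], [-0.79, 0, 0, 0, 0, 0], [-0.81, 0, 0, 0, 0, 0], [-0.81, 0, 0, 0, 0, 0], [-0.81, 0, 0, 0, 0, 0]]]}}

```text
time: 18.35
position: [0.5767, 0.1065, 0.2404]
tool_rot: [0.773, 0.634, -0.0, -0.0]
ft_force: [-0.7, 0.9, 6.0]
grip_width: 0.0216
grip_force: 30.0
```

```bash
python3 - <<'E'
from h import *
rep()
c=snap('wrist','w4')
P=pts(c).reshape(-1,3);q=P[:,:2]-C0;s=q@D;o=q@N
h=(np.abs(o)<.02)&(P[:,2]>.086)&(P[:,2]<.093)&(s>0)&(s<.3)&(c['range_z'].ravel()>0)
for lo,hi in((.08,.149),(.155,.25)):
    a=h&(s>lo)&(s<hi);print(np.percentile(s[a],[1,50,99]),np.percentile(o[a],[1,99]),a.sum())
a,e=np.histogram(s[h],np.arange(.08,.24,.005));print(dict(zip(np.round(e,3).tolist(),a.tolist())))
E
```

```text
t 18.35 s,o,z mm [114.3  -1.3 240.4] F along,across,z [ 0.76 -0.83  5.97] grip 0.02164161116280231 30.000338866375387
[0.09378027 0.1249468  0.13698878] [-0.01823412  0.01770838] 3004
[0.17636522 0.18963504 0.20158061] [-0.0117355   0.00769598] 3113
{0.08: 0, 0.085: 0, 0.09: 123, 0.095: 474, 0.1: 308, 0.105: 117, 0.11: 0, 0.115: 0, 0.12: 489, 0.125: 563, 0.13: 572, 0.135: 358, 0.14: 0, 0.145: 0, 0.15: 0, 0.155: 0, 0.16: 0, 0.165: 0, 0.17: 0, 0.175: 502, 0.18: 683, 0.185: 398, 0.19: 511, 0.195: 760, 0.2: 259, 0.205: 0, 0.21: 0, 0.215: 0, 0.22: 0, 0.225: 0, 0.23: 0}
```

Request:
{"fn": "move_arm", "kwargs": {"commands": [[[0, 0, 0, 0, 0, 0], [0, 0, 0, 0, 0, 0], [0, 0, 0, 0, 0, 0], [0, 0, -0.3, 0, 0, 0], [0, 0, -0.8, 0, 0, 0], [0, 0, -1.3, 0, 0, 0], [0.1, 0, -1.6, 0, 0, 0], [0.6, 0, -1.7, 0, 0, 0], [1.2, 0, -1.7, 0, 0, 0], [1.7, 0, -1.7, 0, 0, 0], [1.87, 0, -1.7, 0, 0, 0], [1.87, 0, -1.7, 0, 0, 0]]], "claw": 0}}

```text
time: 19.9
position: [0.5914, 0.1803, 0.3075]
tool_rot: [0.773, 0.635, -0.0, -0.0]
ft_force: [-0.4, -0.2, -0.4]
grip_width: 0.0433
grip_force: 0.0
```

```bash
python3 - <<'E'
from h import *
rep(.1895,-.0013,.240)
for n in('wrist','scene','top'):
    c=snap(n,n+'5')
    P=pts(c).reshape(-1,3);q=P[:,:2]-C0;s=q@D;o=q@N
    h=(np.abs(o)<.02)&(P[:,2]>.086)&(P[:,2]<.093)&(s>0)&(s<.3)&(c['range_z'].ravel()>0)
    for lo,hi in((.08,.149),(.155,.25)):
        a=h&(s>lo)&(s<hi)
        if a.any():print(n,np.percentile(s[a],[1,50,99]),np.percentile(o[a],[1,99]),a.sum())
E
```

```text
t 19.9 s,o,z mm [189.5  -1.2 307.5] F along,across,z [-0.3  -0.34 -0.41] grip 0.04329873689047777 0.0
shift [ 0.   -0.    1.69] rot [-0.0007  0.0005  0.0009]
wrist [0.12170885 0.13036668 0.1374734 ] [-0.0125802   0.00853999] 736
wrist [0.1766074  0.19190215 0.20227876] [-0.01187698  0.00774507] 1068
scene [0.09378511 0.10918253 0.13805038] [-0.01016588  0.01144904] 80
scene [0.17600668 0.18516419 0.2023931 ] [-0.0087307   0.01058712] 48
top [0.09365141 0.11212581 0.13666011] [-0.01235917  0.0093093 ] 151
top [0.17630039 0.18087841 0.1964872 ] [-0.01152681  0.00749555] 38
```

View pics/wrist5.png

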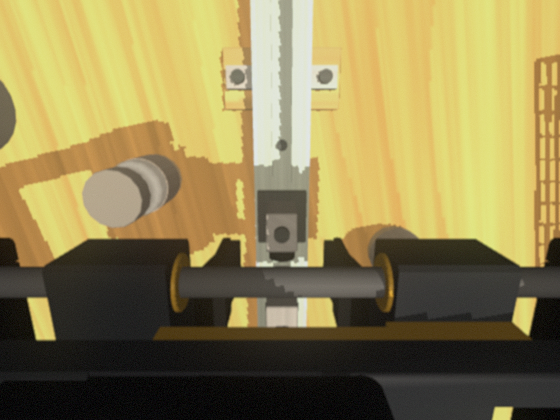

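The wrist view shows the stop at (283,230) under the open fingers, with the jars clear to either side. The hanger stayed put at s of about 115.5 mm. I'll descend and grip the stop.

Request:
{"fn": "move_arm", "kwargs": {"commands": [[[0, 0, 0.3, 0, 0, 0], [0, 0, 0.8, 0, 0, 0], [0, 0, 1.3, 0, 0, 0], [0, 0, 1.6, 0, 0, 0], [0, 0, 1.67, 0, 0, 0], [0, 0, 1.67, 0, 0, 0]]]}}

```text
time: 20.8
position: [0.5917, 0.1795, 0.2412]
tool_rot: [0.773, 0.634, 0.0, 0.0]
ft_force: [0.8, 0.1, -0.1]
grip_width: 0.0434
grip_force: 0.0
```

Request:
{"fn": "move_arm", "kwargs": {"commands": [[[0, 0, 0, 0, 0, 0], [0, 0, 0, 0, 0, 0], [0, 0, 0, 0, 0, 0], [0, 0, 0, 0, 0, 0], [0, 0, 0, 0, 0, 0], [0, 0, 0, 0, 0, 0]]], "claw": 1, "squeeze": 20}}

```text
time: 21.55
position: [0.5912, 0.1798, 0.2415]
tool_rot: [0.773, 0.634, -0.0, -0.0]
ft_force: [-3.0, 1.0, 5.0]
grip_width: 0.02
grip_force: 20.0
```

```bash
python3 -c "
from h import *
rep()"
```

```text
t 21.55 s,o,z mm [188.9  -1.3 241.5] F along,across,z [ 0.38 -3.14  4.96] grip 0.01998419491947946 20.00067652668804
```

Request:
{"fn": "move_arm", "kwargs": {"commands": [[[-0.05, 0, 0, 0, 0, 0], [-0.15, 0, 0, 0, 0, 0], [-0.27, 0, 0, 0, 0, 0], [-0.39, 0, 0, 0, 0, 0], [-0.5, 0, 0, 0, 0, 0], [-0.58, 0, 0, 0, 0, 0], [-0.62, 0, 0, 0, 0, 0], [-0.64, 0, 0, 0, 0, 0], [-0.66, 0, 0, 0, 0, 0]]]}}

```text
time: 22.68
position: [0.5861, 0.154, 0.2415]
tool_rot: [0.773, 0.634, -0.0, -0.0]
ft_force: [-3.0, 1.8, 5.5]
grip_width: 0.02
grip_force: 20.0
```

Request:
{"fn": "move_arm", "kwargs": {"commands": [[[-0.015, 0, 0, 0, 0, 0], [-0.03, 0, 0, 0, 0, 0]]]}}

```text
time: 22.92
position: [0.5859, 0.1529, 0.2415]
tool_rot: [0.773, 0.634, -0.0, -0.0]
ft_force: [-2.5, 1.7, 4.6]
grip_width: 0.0196
grip_force: 20.0
```

```bash
python3 -c "
from h import *
rep()"
```

```text
t 22.93 s,o,z mm [161.6  -1.3 241.5] F along,across,z [ 1.23 -2.78  4.61] grip 0.019607608498391545 20.000593909062445
```

Request:
{"fn": "move_arm", "kwargs": {"commands": [[[-0.015, 0, 0, 0, 0, 0], [-0.03, 0, 0, 0, 0, 0]]]}}

```text
time: 23.18
position: [0.5857, 0.1517, 0.2415]
tool_rot: [0.773, 0.634, -0.0, -0.0]
ft_force: [-2.4, 2.0, 5.3]
grip_width: 0.0198
grip_force: 20.0
```

```bash
python3 -c "
from h import *
rep()"
```

```text
t 23.18 s,o,z mm [160.4  -1.3 241.5] F along,across,z [ 1.5  -2.71  5.27] grip 0.01978304080139958 20.000694177579135
```

Request:
{"fn": "move_arm", "kwargs": {"commands": [[[-0.01, 0, 0, 0, 0, 0], [-0.02, 0, 0, 0, 0, 0]]]}}

```text
time: 23.42
position: [0.5855, 0.151, 0.2415]
tool_rot: [0.773, 0.634, 0.0, -0.0]
ft_force: [-3.1, 2.2, 5.5]
grip_width: 0.0201
grip_force: 20.0
```

```bash
python3 -c "
from h import *
rep();
"
```

```text
t 23.43 s,o,z mm [159.6  -1.3 241.5] F along,across,z [ 1.56 -3.49  5.46] grip 0.02008417396863233 20.00060194171965
```

Request:
{"fn": "move_arm", "kwargs": {"commands": [[[-0.01, 0, 0, 0, 0, 0], [-0.02, 0, 0, 0, 0, 0]]]}}

```text
time: 23.68
position: [0.5854, 0.1503, 0.2415]
tool_rot: [0.773, 0.634, 0.0, -0.001]
ft_force: [-2.0, 2.6, 4.7]
grip_width: 0.0197
grip_force: 20.0
```

```bash
python3 - <<'E'
from h import *
rep()
fs=[]
for n in('scene','wrist','scene'):
    c=snap(n,n+'6_%d'%len(fs));f=get_obs()['ft_force'][:2]@D;fs.append(round(float(f),2))
    P=pts(c).reshape(-1,3);q=P[:,:2]-C0;s=q@D;o=q@N
    h=(np.abs(o)<.02)&(P[:,2]>.075)&(P[:,2]<.093)&(s>0)&(s<.3)&(c['range_z'].ravel()>0)
    a,e=np.histogram(s[h],np.arange(.08,.19,.005));print(n,dict(zip(np.round(e,3).tolist(),a.tolist())))
    a=h&(s<.1385);print(np.percentile(s[a],[0.5,99.5]))
print(fs)
E
```

```text
t 23.68 s,o,z mm [159.   -1.3 241.5] F along,across,z [ 2.21 -2.44  4.71] grip 0.01973833837989667 20.00076696043834
scene {0.08: 0, 0.085: 0, 0.09: 24, 0.095: 25, 0.1: 19, 0.105: 18, 0.11: 11, 0.115: 12, 0.12: 10, 0.125: 15, 0.13: 9, 0.135: 10, 0.14: 5, 0.145: 37, 0.15: 29, 0.155: 14, 0.16: 6, 0.165: 5, 0.17: 1, 0.175: 0, 0.18: 0}
[0.09180225 0.13758226]
wrist {0.08: 0, 0.085: 0, 0.09: 0, 0.095: 0, 0.1: 0, 0.105: 0, 0.11: 0, 0.115: 0, 0.12: 0, 0.125: 0, 0.13: 18, 0.135: 788, 0.14: 73, 0.145: 279, 0.15: 154, 0.155: 0, 0.16: 2, 0.165: 933, 0.17: 739, 0.175: 0, 0.18: 0}
[0.13126786 0.1384507 ]
scene {0.08: 0, 0.085: 0, 0.09: 24, 0.095: 24, 0.1: 16, 0.105: 18, 0.11: 13, 0.115: 10, 0.12: 8, 0.125: 14, 0.13: 14, 0.135: 8, 0.14: 2, 0.145: 43, 0.15: 25, 0.155: 13, 0.16: 8, 0.165: 9, 0.17: 0, 0.175: 0, 0.18: 0}
[0.09218819 0.13681132]
[1.68, 2.23, 0.96]
```

Request:
{"fn": "move_arm", "kwargs": {"commands": [[[-0.01, 0, 0, 0, 0, 0], [-0.02, 0, 0, 0, 0, 0]]]}}

```text
time: 24.08
position: [0.5852, 0.1496, 0.2415]
tool_rot: [0.773, 0.634, 0.0, -0.001]
ft_force: [-2.9, 2.6, 5.1]
grip_width: 0.0198
grip_force: 20.0
```

```bash
python3 -c "
from h import *
rep();
"
```

```text
t 24.07 s,o,z mm [158.2  -1.3 241.5] F along,across,z [ 1.94 -3.36  5.1 ] grip 0.01975826907197186 20.00079468358308
```

Request:
{"fn": "move_arm", "kwargs": {"commands": [[[-0.01, 0, 0, 0, 0, 0], [-0.02, 0, 0, 0, 0, 0]]]}}

```text
time: 24.32
position: [0.585, 0.1488, 0.2415]
tool_rot: [0.773, 0.634, 0.0, -0.001]
ft_force: [-2.9, 3.0, 4.8]
grip_width: 0.0197
grip_force: 20.0
```

```bash
python3 -c "
from h import *
rep();
"
```

```text
t 24.32 s,o,z mm [157.4  -1.3 241.5] F along,across,z [ 2.41 -3.41  4.79] grip 0.0196760014543588 20.000659148208797
```

Request:
{"fn": "move_arm", "kwargs": {"commands": [[[0, 0, 0, 0, 0, 0], [0, 0, 0, 0, 0, 0], [0, 0, 0, 0, 0, 0], [0, 0, 0, 0, 0, 0], [0, 0, -0.3, 0, 0, 0], [0, 0, -0.8, 0, 0, 0], [0, 0, -1.4, 0, 0, 0], [-0.6, 0, -2.2, 0, 0, 0], [-1.4, 0, -3.0, 0, 0, 0], [-2.0, 0, -3.6, 0, 0, 0], [-2.4, 0, -4.0, 0, 0, 0], [-2.4, 0, -4.0, 0, 0, 0]]], "claw": 0}}

```text
time: 25.82
position: [0.5667, 0.0533, 0.4027]
tool_rot: [0.774, 0.633, 0.001, 0.001]
ft_force: [-0.0, -0.6, -0.7]
grip_width: 0.0436
grip_force: 0.0
```

```bash
python3 - <<'E'
from h import *
rep()
for n in('wrist','scene'):
    c=snap(n,n+'7')
    P=pts(c).reshape(-1,3);q=P[:,:2]-C0;s=q@D;o=q@N
    h=(np.abs(o)<.02)&(P[:,2]>.086)&(P[:,2]<.093)&(s>0)&(s<.3)&(c['range_z'].ravel()>0)
    for lo,hi in((.08,.1405),(.1415,.25)):
        a=h&(s>lo)&(s<hi)
        if a.any():print(n,np.percentile(s[a],[1,50,99]),np.percentile(o[a],[1,99]),a.sum())
    a,e=np.histogram(s[h],np.arange(.08,.19,.005));print(dict(zip(np.round(e,3).tolist(),a.tolist())))
E
```

```text
t 25.82 s,o,z mm [ 60.1  -0.6 402.7] F along,across,z [-0.62  0.12 -0.69] grip 0.04359673264316125 0.0
wrist [0.09137634 0.1157101  0.13410636] [-0.01278415  0.00828537] 997
wrist [0.14480992 0.15698821 0.16997322] [-0.01134312  0.00724046] 650
{0.08: 0, 0.085: 0, 0.09: 108, 0.095: 130, 0.1: 150, 0.105: 68, 0.11: 39, 0.115: 70, 0.12: 143, 0.125: 155, 0.13: 134, 0.135: 0, 0.14: 18, 0.145: 138, 0.15: 135, 0.155: 84, 0.16: 108, 0.165: 164, 0.17: 3, 0.175: 0, 0.18: 0}
scene [0.09116927 0.10523965 0.13639663] [-0.00949148  0.01260933] 85
scene [0.14493542 0.15354759 0.17216302] [-0.00970164  0.01072874] 49
{0.08: 0, 0.085: 0, 0.09: 18, 0.095: 9, 0.1: 14, 0.105: 12, 0.11: 6, 0.115: 3, 0.12: 5, 0.125: 7, 0.13: 8, 0.135: 3, 0.14: 1, 0.145: 17, 0.15: 7, 0.155: 10, 0.16: 5, 0.165: 6, 0.17: 3, 0.175: 0, 0.18: 0}
```

View pics/wrist7.png

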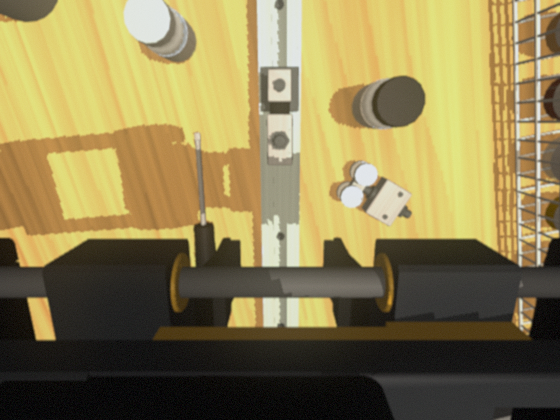

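The stop at (280,85) sits up against the hanger at (280,140), with their origins about 45 mm apart. Nothing else has been disturbed.

```bash
python3 -c "
from rig import *
print(hand_in())"
```

```text
the job is handed in; nothing more can be done
None
```

The job is handed in: the hanger bound about 145 mm along the track (not 25–90 mm as described), at about 10 N above free drag, was drawn back about 31 mm, and the stop was brought back against it and both released, with nothing else moved.

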